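# Uncover the vial and bring the pipette over it

## Task

Take the white dust cover off the vial rack and hang it by its handle on the forked hook, then let go of it. Then lift the pipette out of its stand, carry it across over the tops of the three bottles, and finish holding it still and upright with its tip centred about 10 mm above the mouth of the open vial. Never touch the vials or their rack with the pipette, do not disturb the bottles, and keep hold of the pipette at the end.

Things in the scene. Friction and masses are not known exactly. Their poses are not given: they have to be found in the camera images.
- rack: fixed white block 52 x 90 x 34 mm (x, y, z) with two upright glass vials, 29 mm wide, 44 mm apart along y, rims 60 mm above the work surface. The vial on the +y side is open; that on the -y side has a dark rubber stopper 33 mm wide, top at 74 mm. Hidden under the cover at first. Origin: centre of its underside; z up
- vial_mouth (a point): centre of the open vial's mouth, at rim height (60 mm above the work surface); mouth 24 mm wide inside, 29 mm outside
- cover: loose white plastic dust cover, a box open below, 80 x 124 x 85 mm (x, y, z), 0.16 kg, standing over the rack, axes parallel to the rack's. A bail handle of 10 mm round steel bar on top: legs at y = -52 and +52 mm, top bar along y with its axis 155 mm above the cover's lower edge (70 mm above its top). Lift it over 80 mm to clear the vials. Origin: centre of its lower edge plane; z up
- cover_bar (a point): middle of the bail handle's top bar, on the bar's axis; x across the bar (horizontal), y along it
- hook_stand: fixed steel stand with a forked hook: two parallel 8 mm rods (prongs) at y = -32 and +32 mm, free between, pointing to -x. Each dips at x = 0 (rod axis at z 180 mm) and rises to a tip at x = -30 (axis z 200) and to z 194 at x = 85, then bends down to a crossbar at z 98 on a post at x = 100. Top 204 mm. Foot plate x 10 to 140 mm, 160 wide, 12 thick. Origin: on the work surface below the dip; z up
- hook_seat (a point): midway between the two prongs at the bottom of their dip, at the height of the rod axes (180 mm above the work surface); x to the back of the stand, y from prong to prong. Bring the cover's bar, parallel to y, in from the front (-x), prongs between bar and cover top, then lower it: it hangs with its axis 9 mm above this point
- pipette: loose pipette 143 mm long, about 0.09 kg, round, hanging upright in its stand. From the tip upwards: thin cone 0 to 32 mm, 14 mm shaft 31 to 69 mm, 34 mm flange 68 to 73 mm, 26 mm grey cylindrical body to hold 73 to 125 mm, thin rod and 18 mm plunger button up to 143 mm. Origin: the tip; z up along the pipette
- pipette_tip (a point): lower end of the pipette's tip, 3 mm wide
- pipette_grip (a point): on the pipette's axis, middle of the part to grip, 103 mm above the tip
- pipette_stand: fixed stand: foot 80 x 80 x 8 mm, four thin posts, and a white plate 72 x 72 mm, top at 80 mm, with a 21 mm hole in which the pipette hangs by its flange, tip 12 mm above the work surface; the pipette comes out straight up. Origin: centre of its underside; z up
- mat: fixed dark rubber mat 260 x 66 x 6 mm (x, y, z) between the pipette stand and the rack, with the three bottles in a row along its x. Origin: centre of its underside; z up
- bottle_a: loose white bottle, 44 mm wide, 100 mm tall, stands on the mat (top 106 mm above the work surface). Origin: centre of its underside
- bottle_b: loose amber jar, 44 mm wide, 90 mm tall, stands on the mat (top 96 mm above the work surface). Origin: centre of its underside
- bottle_c: loose white jar, 42 mm wide, 80 mm tall, stands on the mat (top 86 mm above the work surface). Origin: centre of its underside
Things that resemble listed ones, but are neither listed nor needed, are in the scene too. Leave any yellow look-alike of the cover alone.

How it is judged (in metres and radians):
On the way, in this order (a step that is already met when the one before it is completed fails the run):
1. the cover hangs by its handle on the forked hook, released by the gripper (contact force between cover and hook_stand above 0.4 N and contact force between the fingers and cover below 0.1 N and x of cover_bar in the frame of hook_seat between -0.03 and 0.05 m and z of cover_bar in the frame of hook_seat between 0 and 0.03 m and angle between cover's own z axis and vertical below 0.3 rad and linear speed of cover below 0.08 m/s), for 0.2 s.
2. the pipette, held by the gripper, is over the row of bottles with its tip above the bottle tops (height (world z) of pipette_tip above 0.106 m and contact force between the fingers and pipette above 0.5 N and y of pipette_tip in the frame of mat between -0.045 and 0.045 m and x of pipette_tip in the frame of mat between -0.14 and 0.14 m), for 0.02 s.
At the end, for the whole second after the job is handed in: The gripper holds the pipette still (under 20 mm/s), upright within 0.12 rad, tip 3 to 20 mm above the open vial's mouth and within 7 mm of its centre, touching neither rack nor cover; the cover hangs at rest, released, its bar in the hollow of the prongs; the bottles stand upright (all of step 1 and horizontal distance between pipette_tip and vial_mouth below 0.007 m and z of pipette_tip in the frame of vial_mouth between 0.003 and 0.02 m and angle between pipette's own z axis and vertical below 0.12 rad and linear speed of pipette below 0.02 m/s and contact force between the fingers and pipette above 0.5 N and contact force between pipette and rack below 0.1 N and contact force between pipette and cover below 0.1 N and angle between each of bottle_a, bottle_b, bottle_c's own z axis and vertical below 0.15 rad); the arm keeps its last pose, push and grip.
It fails at once if a bottle is moved more than 15 mm or knocked over (distance of any of bottle_a, bottle_b, bottle_c from where it was at the start of the episode above 0.015 m or angle between any of bottle_a, bottle_b, bottle_c's own z axis and vertical above 0.35 rad).
It fails at once if the pipette touches the vials or their rack (contact force between pipette and rack above 0.3 N).
It also fails if it takes over 64 s, if anything falls off the work surface, if the arm or the gripper's body presses on something with over 40 N, if the wrist force passes 120 N, or if a joint passes its speed limit or range.

## Robot

A 6-joint arm with a two-finger parallel gripper is mounted at the origin on the work surface. World frame = base frame: x ahead of the robot, y to its left, z up, the work surface at z = 0. Lengths are in m, angles in degrees, forces in N, time in s.
With the tool pointing down it reaches from about 0.4 to 0.825 m from the base axis. Payload 7 kg.
Tool frame: the origin (TCP) lies at the very end of the fingers, on their centre line; the grasp point (between the pads) lies r.grip_depth behind it (r.grip_depth is the distance from the TCP to the grasp point, in m); z points along the fingers, y is the direction in which the jaws open and shut (so a half turn about z gives the same grasp; the last joint's range is limited). The gripper opens to 88 mm and grips with 3 to 60 N. Pads are 19 mm wide; open, the fingers measure 130 mm over their backs; the gripper's body (78 mm by 193 mm) begins 47 mm behind the grasp point.
Start: joints at [-58.722, 20.546, 0.682, 0, -70.136, -16.507], TCP at [0.172, -0.653, 0.227] pointing down, gripper open.
Joint ranges: [-176.03, 176.03], [-82.01, 121.73], [-58.28, 71.71], [-173.87, 95.51], [-174.79, -0.11], [-173.66, 173.66]. Speed limits (degrees/s): [136.94, 136.94, 172.46, 180, 180, 180].

## Interface

Orientations are given as [roll, pitch, yaw] about the fixed x, y, z axes, in that order (R = Rz(yaw) Ry(pitch) Rx(roll)).
In Python, from plant import r gives the robot as it stands. The module is installed in compiled form; this text tells all that it offers.
- The arm moves only by the tool step_arm, never from a script. Its argument "increments" is a list of rows, each a list of 3 entries, a list of its own where there are three numbers: the shift along the tool's x, y, z in m, then the turn, a rotation vector about the tool's x, y, z in rad, then the closure, from 0 (fully open) to 1 (shut). In form: [[[x, y, z], [wx, wy, wz], grip], ...]. A call has 1 to 10 rows; each row is the pose to reach, as a shift and turn from the pose commanded when the call began, along the tool's axes at that moment; what a row does not reach only later rows make up. A row lasts 1/10 s, in which the tool goes at most 50 mm and 8.59 degrees, less where a joint would pass 70% of its speed; a pose out of reach is approached as far as the arm can. A call with a gripper value outside its range is refused whole. The fingers move at their own pace and stop on an object; "force" is the grip in N (left out, the last holds). Time passes only in rows, so rows that repeat a pose let the fingers close. It gives the time, the measured TCP pose, the force and the opening at its end, in the units of the state.
- r.get_state(): the state, without advancing time (a new reading comes with each control period).
- r.capture(name): name is "scene" or "top" or "wrist"; returns a dict with "color" (384x512x3 uint8, red, green, blue), "intrinsics" (3x3 intrinsics, pixels), "k1" (the pictures are not rectified: a ray, as slopes to the right and down, at radius r is drawn at 1 + k1 r^2 times it, then the intrinsics apply), "rvec" (rotation vector, rad) and "tvec" (3), from world to camera coordinates, as OpenCV has them; the wrist camera has in their place "T_tool_cam" (4x4, takes a point from camera to tool coordinates, whose origin is the TCP and whose axes are the flange's). Camera axes: x right, y down, z forward; pixel columns grow to the right and rows downward; lengths in m; the calibration is good to about 2 mm. A picture is of the moment at which its call begins: read the wrist's pose just before it. There is no depth.
- r.close_job(): hands the job in, once; it reports no verdict.
The state is a dict: "time_s": time; "joints": joint angles; "qd": joint speeds; "joint_torque": joint torques, N m; "tcp_pos": TCP position; "eef_rot": TCP orientation; "contact_force": force on the tool from outside, world axes, zero at the start; "moment": the same for the moment, N m; "gripper_width": finger opening in m.
Only numpy, scipy, OpenCV 4.12 (cv2) and the standard library are available. Lean on these libraries where they do the work, as an engineer would, in place of code of your own. Each camera call takes 0.05 s, during which the arm holds its last target.

## Working session

There is one attempt and no reset: what is moved stays moved. The work goes in short steps, Python scripts to look and compute and a tool call to move; the robot and the scene stay as the last step left them, time stands still between calls to the robot, and variables do not carry over. Pictures are saved under pics/ and viewed, and the job is handed in when it is done.

Besides the shell and the picture viewer there is one more tool, called after ">>>" as name(argument=value, ...) on one line, values as JSON. step_arm: Moves the arm, as the interface text tells. Its arguments: {"type":"object","properties":{"increments":{"type":"array","items":{"type":"array"}},"force":{"type":"number"}},"required":["increments"]}

```bash
mkdir -p pics; ls
python3 - <<'E'
from plant import r
import cv2,numpy as np
print(r.get_state(), r.grip_depth)
for n in ["scene","top","wrist"]:
    c=r.capture(n); cv2.imwrite(f"pics/{n}0.png",c["color"][:,:,::-1])
    np.savez(f"pics/{n}0.npz",**c)
    print(n,{k:np.round(v,4).tolist() for k,v in c.items() if k!="color"})
E
```

```text
pics
{'time_s': 0.0, 'joints': array([-5.87212727e+01,  2.05900027e+01,  6.30163198e-01, -2.01671625e-02,
       -7.01338010e+01, -1.65090487e+01]), 'qd': array([-0.03137629, -0.0052805 , -0.01001509, -0.01546794,  0.13588445,
       -0.0370147 ]), 'joint_torque': array([-1.02944472e-03, -5.82719135e+01,  2.93062520e+01,  6.99750960e+00,
        7.18108247e-03, -1.74042757e-04]), 'tcp_pos': array([ 0.17194291, -0.65220519,  0.22561127]), 'eef_rot': array([ 1.79904832e+02, -8.43552447e-03, -1.65237183e+02]), 'contact_force': array([-0.69769113,  0.16550287, -0.11239526]), 'moment': array([ 0.01535309,  0.00793324, -0.04558032]), 'gripper_width': 0.08742656316980695} 0.0188
scene {'intrinsics': [[430.5027, 0.0, 258.6599], [0.0, 430.5027, 198.3041], [0.0, 0.0, 1.0]], 'k1': -0.009, 'rvec': [1.3135, 2.2273, -0.966], 'tvec': [0.3007, -0.2479, 1.4156]}
top {'intrinsics': [[402.7855, 0.0, 255.8563], [0.0, 402.7855, 190.1722], [0.0, 0.0, 1.0]], 'k1': -0.0564, 'rvec': [2.1527, -2.0951, 0.1482], 'tvec': [-0.014, 0.5952, 1.0043]}
wrist {'intrinsics': [[282.0542, 0.0, 252.6321], [0.0, 282.0542, 193.087], [0.0, 0.0, 1.0]], 'k1': -0.0347, 'T_tool_cam': [[0.0002, -0.9636, -0.2674, 0.0735], [1.0, 0.0002, -0.0, 0.0004], [0.0001, -0.2674, 0.9636, -0.159], [0.0, 0.0, 0.0, 1.0]]}
```

View pics/scene0.png

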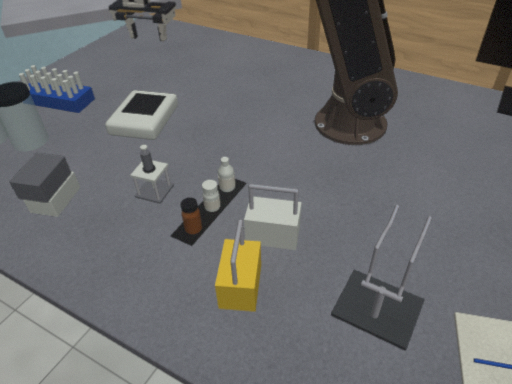

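View pics/top0.png

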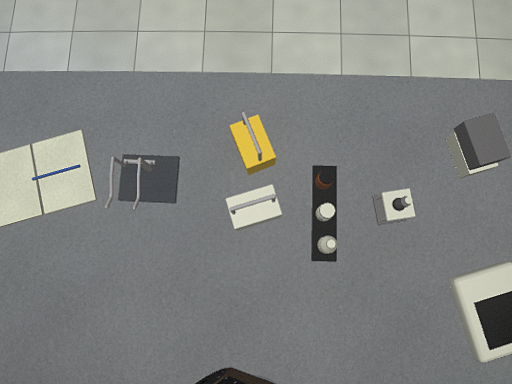

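View pics/wrist0.png

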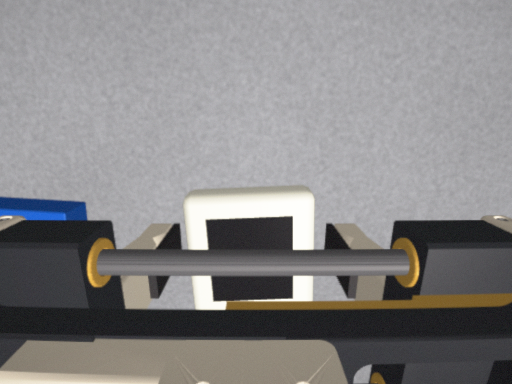

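The scene image shows the white cover at about (272,220) and the yellow look-alike at (240,275), with the hook at (385,280), the bottles around (210,200) and the pipette at (148,165). In the top image the cover is at (253,206), the yellow one at (253,143), the hook at (145,178) and the pipette at (402,203). Things that could be taken for the cover are the yellow box, the grey-topped box at (45,185) and the scale at (145,112). I choose the white box with the bail and will check it in a close crop.

```bash
cat > h.py <<'E'
import numpy as np,cv2
def load(n): return dict(np.load(f"pics/{n}.npz"))
def ray(c,u,v):
    K=c["intrinsics"];k=float(c["k1"])
    d=np.array([(u-K[0,2])/K[0,0],(v-K[1,2])/K[1,1]]);s=d.copy()
    for _ in range(20): s=d/(1+k*(s@s))
    R=cv2.Rodrigues(np.array(c["rvec"],float))[0];t=np.array(c["tvec"]).ravel()
    o=-R.T@t; q=R.T@np.array([s[0],s[1],1.]); return o,q/np.linalg.norm(q)
def onz(c,u,v,z):
    o,q=ray(c,u,v); return o+q*(z-o[2])/q[2]
def proj(c,P):
    R=cv2.Rodrigues(np.array(c["rvec"],float))[0];p=R@np.array(P,float)+np.array(c["tvec"]).ravel()
    s=p[:2]/p[2]; s=s*(1+float(c["k1"])*(s@s)); K=c["intrinsics"]
    return np.array([K[0,0]*s[0]+K[0,2],K[1,1]*s[1]+K[1,2]])
def tri(c1,p1,c2,p2):
    o1,d1=ray(c1,*p1);o2,d2=ray(c2,*p2)
    A=np.array([d1,-d2]).T; s=np.linalg.lstsq(A,o2-o1,rcond=None)[0]
    a=o1+s[0]*d1;b=o2+s[1]*d2; return (a+b)/2,np.linalg.norm(a-b)
E
python3 - <<'E'
from h import *
s=cv2.imread("pics/scene0.png");t=cv2.imread("pics/top0.png")
def crop(im,x,y,w,h,k,n): cv2.imwrite(n,cv2.resize(im[y:y+h,x:x+w],None,fx=k,fy=k,interpolation=cv2.INTER_CUBIC))
crop(t,90,100,200,140,4,"pics/t_a.png"); crop(t,290,150,140,120,5,"pics/t_b.png")
crop(s,210,170,110,100,6,"pics/s_a.png"); crop(s,320,200,120,140,4,"pics/s_b.png"); crop(s,120,130,130,120,5,"pics/s_c.png")
E
```

```text
(no output)
```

View pics/t_a.png

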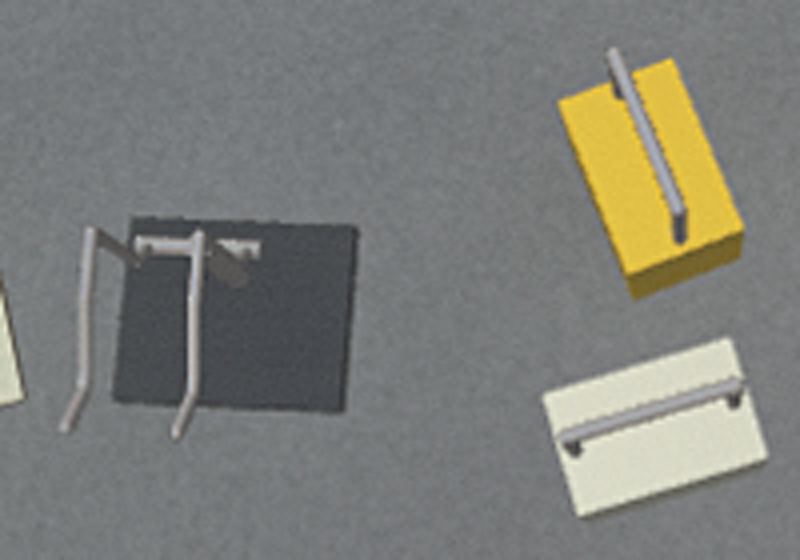

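View pics/t_b.png

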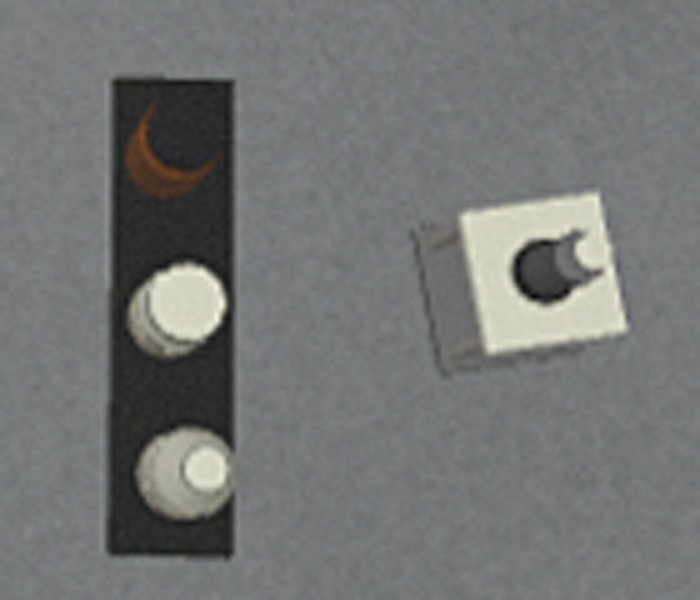

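View pics/s_a.png

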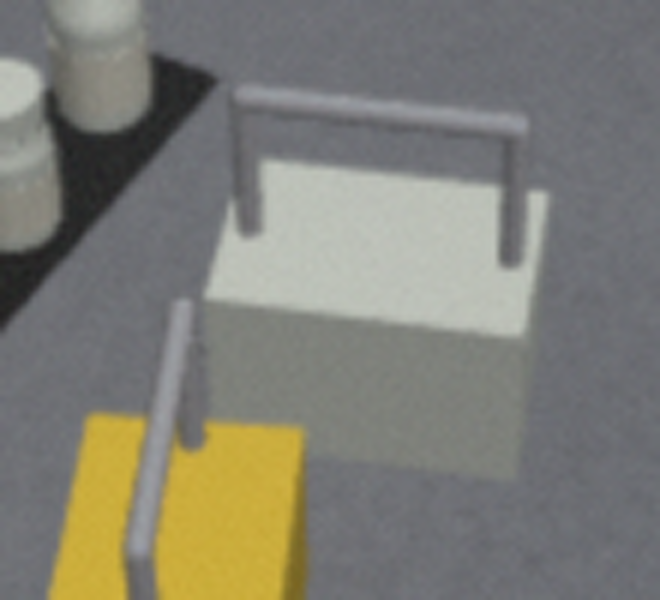

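View pics/s_b.png

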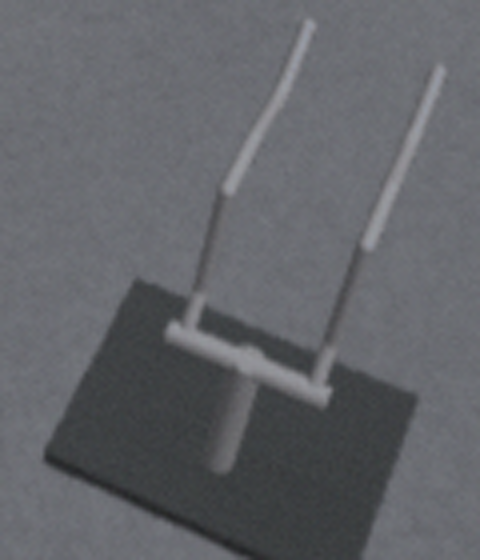

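View pics/s_c.png

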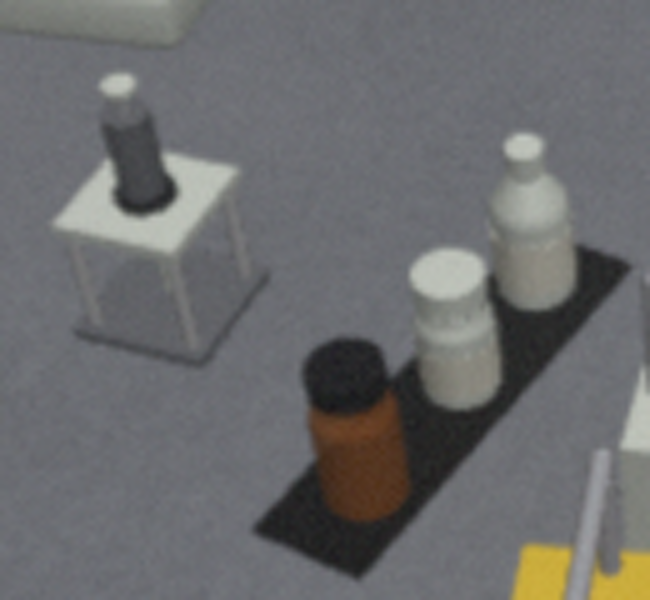

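```bash
cat > m.py <<'E'
from h import *
S=load("scene0");T=load("top0")
def px(x0,y0,k):
    return lambda X,Y:(x0+(X+.5)/k-.5,y0+(Y+.5)/k-.5)
ta=px(90,100,4);tb=px(290,150,5);sa=px(210,170,6);sb=px(320,200,4);sc=px(120,130,5)
np.set_printoptions(precision=4,suppress=True)
def show(n,t,s): P,e=tri(T,t,S,s);print(n,P,"gap %.4f"%e)
show("bar+y",ta(565,438),sa(524,125));show("bar-y",ta(742,385),sa(237,95))
show("tip+y",ta(66,430),sb(441,68));show("tip-y",ta(177,437),sb(310,22))
show("back+y",ta(91,232),sb(369,246));show("back-y",ta(200,236),sb(230,190))
show("button",tb(590,256),sc(118,86));show("flange",tb(545,271),sc(145,196))
def pl(n,pts,z,f,c=T):
    Q=np.array([onz(c,*f(*p),z)[:2] for p in pts]);print(n,Q.mean(0),"sides",[round(np.linalg.norm(Q[i]-Q[i-1]),4) for i in range(4)],"dirs",[round(np.degrees(np.arctan2(*(Q[i]-Q[i-1])[::-1])),1) for i in range(4)])
pl("foot",[(132,217),(358,227),(345,412),(113,402)],.012,ta)
pl("cover",[(543,394),(731,338),(767,459),(580,517)],.085,ta)
pl("cover s",[(258,160),(549,192),(523,333),(207,300)],.085,sa,S)
pl("mat",[(113,79),(235,79),(233,557),(108,553)],.006,tb)
pl("plate",[(460,212),(600,193),(629,328),(487,355)],.080,tb)
pl("plate s",[(168,152),(240,173),(177,250),(54,222)],.080,sc,S)
for n,z in (("bar",.155),):
  for p in ((565,438),(742,385)): print(n,onz(T,*ta(*p),z))
for p in((66,430),(177,437)): print("tip z.2",onz(T,*ta(*p),.2))
for p in((441,68),(310,22)): print("tip z.2 s",onz(S,*sb(*p),.2))
for p in((83,385),(193,393)): print("dip z.18",onz(T,*ta(*p),.18))
for p in((91,232),(200,236)): print("back z.194",onz(T,*ta(*p),.194))
for n,p,z in (("amber",(175,150),.096),("jarC",(187,303),.086),("A",(206,468),.106)): print(n,onz(T,*tb(*p),z))
E
python3 m.py
```

```text
bar+y [0.5314 0.0562 0.1555] gap 0.0001
bar-y [ 0.5657 -0.0467  0.154 ] gap 0.0009
tip+y [0.523  0.3341 0.2012] gap 0.0003
tip-y [0.5209 0.2699 0.2006] gap 0.0010
back+y [0.6395 0.3327 0.1938] gap 0.0007
back-y [0.6383 0.2684 0.1942] gap 0.0001
button [ 0.5631 -0.359   0.1506] gap 0.0032
flange [ 0.5647 -0.3599  0.0791] gap 0.0005
foot [0.6279 0.2988] sides [np.float64(0.1304), np.float64(0.1598), np.float64(0.1291), np.float64(0.1609)] dirs [np.float64(-0.9), np.float64(-91.4), np.float64(179.5), np.float64(89.1)]
cover [0.5483 0.006 ] sides [np.float64(0.0811), np.float64(0.1238), np.float64(0.0799), np.float64(0.122)] dirs [np.float64(18.9), np.float64(-71.7), np.float64(-162.4), np.float64(108.8)]
cover s [0.5493 0.007 ] sides [np.float64(0.08), np.float64(0.1184), np.float64(0.0777), np.float64(0.1217)] dirs [np.float64(-164.2), np.float64(109.2), np.float64(18.1), np.float64(-69.8)]
mat [ 0.5472 -0.1822] sides [np.float64(0.2569), np.float64(0.067), np.float64(0.2589), np.float64(0.0661)] dirs [np.float64(-0.2), np.float64(-88.6), np.float64(179.6), np.float64(89.7)]
plate [ 0.5641 -0.359 ] sides [np.float64(0.0732), np.float64(0.0726), np.float64(0.0696), np.float64(0.0736)] dirs [np.float64(9.5), np.float64(-80.8), np.float64(-169.7), np.float64(102.0)]
plate s [ 0.5633 -0.3509] sides [np.float64(0.0758), np.float64(0.0463), np.float64(0.0661), np.float64(0.073)] dirs [np.float64(168.3), np.float64(95.1), np.float64(9.0), np.float64(-79.6)]
bar [0.5315 0.0562 0.155 ]
bar [ 0.5654 -0.0463  0.155 ]
tip z.2 [0.523  0.3347 0.2   ]
tip z.2 [0.5209 0.2706 0.2   ]
tip z.2 s [0.5218 0.3339 0.2   ]
tip z.2 s [0.5206 0.2694 0.2   ]
dip z.18 [0.5517 0.3351 0.18  ]
dip z.18 [0.5488 0.2699 0.18  ]
back z.194 [0.6394 0.3329 0.194 ]
back z.194 [0.6383 0.2684 0.194 ]
amber [ 0.6187 -0.1703  0.096 ]
jarC [ 0.543  -0.1779  0.086 ]
A [ 0.4607 -0.1842  0.106 ]
```

```bash
cat > go.py <<'E'
# usage: go.py x y z yaw  -> total tool-frame shift & turn from the measured pose to target TCP (tool down)
import sys,numpy as np
from scipy.spatial.transform import Rotation as R
from plant import r
s=r.get_state()
np.set_printoptions(precision=4,suppress=True)
print("t",round(s["time_s"],2),"tcp",s["tcp_pos"],"rpy",s["eef_rot"],"F",s["contact_force"],"w",round(s["gripper_width"],4),"q",s["joints"])
x,y,z,yaw=map(float,sys.argv[1:5])
A=R.from_euler("xyz",s["eef_rot"],degrees=True);B=R.from_euler("xyz",[180,0,yaw],degrees=True)
print("shift",A.inv().apply(np.array([x,y,z])-s["tcp_pos"]),"turn",(A.inv()*B).as_rotvec())
E
python3 go.py 0.549 0.0055 0.26 -71.7; python3 go.py 0.37 -0.3 0.27 -118
```

```text
t 0.15 tcp [ 0.1719 -0.6524  0.2258] rpy [ 179.9271   -0.007  -165.2377] F [-0.8205 -0.2584 -0.8642] w 0.0876 q [-58.7253  20.5828   0.6471  -0.0149 -70.1361 -16.5073]
shift [-0.5322  0.5401 -0.0335] turn [ 0.0011  0.0009 -1.6325]
t 0.15 tcp [ 0.1719 -0.6524  0.2258] rpy [ 179.9271   -0.007  -165.2377] F [-0.8205 -0.2584 -0.8642] w 0.0876 q [-58.7253  20.5828   0.6471  -0.0149 -70.1361 -16.5073]
shift [-0.2813  0.2903 -0.0438] turn [ 0.0012  0.0004 -0.8245]
```

>>> step_arm(increments=[[[-0.02,0.02,-0.02],[0,0,-0.06],0],[[-0.05,0.052,-0.044],[0,0,-0.15],0],[[-0.082,0.085,-0.044],[0,0,-0.25],0],[[-0.115,0.119,-0.044],[0,0,-0.34],0],[[-0.148,0.153,-0.044],[0,0,-0.43],0],[[-0.18,0.186,-0.044],[0,0,-0.53],0],[[-0.21,0.217,-0.044],[0,0,-0.62],0],[[-0.24,0.248,-0.044],[0,0,-0.7],0],[[-0.265,0.273,-0.044],[0,0,-0.77],0],[[-0.281,0.29,-0.044],[0,0,-0.825],0]])

```text
time_s: 1.15
tcp_pos: [0.3706, -0.2986, 0.2707]
eef_rot: [-180.0, 0.0, -117.7]
contact_force: [-0.1, -0.5, 0.2]
gripper_width: 0.0876
```

```bash
python3 go.py 0.549 0.0055 0.25 -71.7
```

```text
t 1.15 tcp [ 0.3706 -0.2986  0.2707] rpy [-179.9803    0.0219 -117.7134] F [-0.0601 -0.5072  0.2219] w 0.0876 q [-15.1086  -0.2507 -19.343   -0.0181 -70.8836 -12.5988]
shift [-0.3522 -0.0165  0.0208] turn [-0.0005  0.0002 -0.8031]
```

>>> step_arm(increments=[[[-0.025,-0.001,0],[0,0,-0.06],0],[[-0.063,-0.003,0],[0,0,-0.15],0],[[-0.103,-0.005,0.003],[0,0,-0.24],0],[[-0.144,-0.007,0.006],[0,0,-0.33],0],[[-0.185,-0.009,0.009],[0,0,-0.42],0],[[-0.226,-0.011,0.012],[0,0,-0.51],0],[[-0.267,-0.013,0.015],[0,0,-0.6],0],[[-0.305,-0.015,0.018],[0,0,-0.69],0],[[-0.335,-0.016,0.02],[0,0,-0.77],0],[[-0.352,-0.0165,0.0208],[0,0,-0.803],0]])

```text
time_s: 2.15
tcp_pos: [0.5501, 0.0045, 0.2491]
eef_rot: [179.9, 0.0, -71.7]
contact_force: [-0.3, -0.3, -0.6]
gripper_width: 0.0876
```

```bash
python3 go.py 0.549 0.0055 0.136 -71.7
python3 - <<'E'
from plant import r
import cv2
cv2.imwrite("pics/w1.png",r.capture("wrist")["color"][:,:,::-1])
E
```

```text
t 2.15 tcp [0.5501 0.0045 0.2491] rpy [179.9479   0.0082 -71.7168] F [-0.2974 -0.3016 -0.5853] w 0.0876 q [ 20.8683   7.9964 -13.1736  -0.0112 -68.8817  -2.581 ]
shift [-0.0013  0.0007  0.1131] turn [ 0.0009  0.0001 -0.0003]
```

View pics/w1.png

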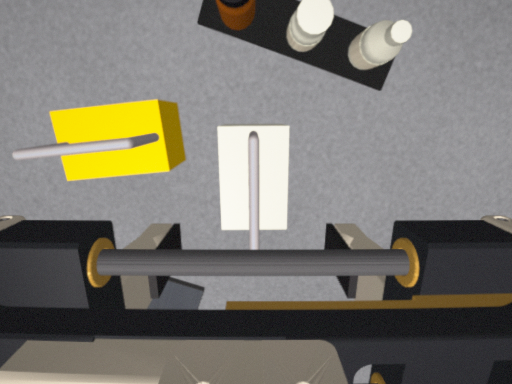

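The wrist view shows the white cover centred at (254,178), with its bar running vertically at column 254, midway between the fingers (centre about 253). The yellow cover is well to the left. I'm lowering onto the bar and gripping it.

>>> step_arm(increments=[[[0,0,0.015],[0,0,0],0],[[0,0,0.035],[0,0,0],0],[[-0.001,0,0.055],[0,0,0],0],[[-0.001,0,0.075],[0,0,0],0],[[-0.001,0,0.095],[0,0,0],0],[[-0.001,0.0005,0.108],[0,0,0],0],[[-0.001,0.0005,0.113],[0,0,0],0],[[-0.001,0.0005,0.113],[0,0,0],1],[[-0.001,0.0005,0.113],[0,0,0],1],[[-0.001,0.0005,0.113],[0,0,0],1]], force=40)

```text
time_s: 3.2
tcp_pos: [0.5493, 0.0035, 0.1377]
eef_rot: [-179.9, -0.0, -72.0]
contact_force: [-0.2, 0.0, 0.6]
gripper_width: 0.069
```

>>> step_arm(increments=[[[0,0,0],[0,0,0],1],[[0,0,0],[0,0,0],1],[[0,0,0],[0,0,0],1],[[0,0,0],[0,0,0],1]], force=40)

```text
time_s: 3.6
tcp_pos: [0.5487, 0.0034, 0.1369]
eef_rot: [-180.0, -0.0, -71.9]
contact_force: [0.3, 0.5, 0.5]
gripper_width: 0.0373
```

>>> step_arm(increments=[[[0,0,0],[0,0,0],1],[[0,0,0],[0,0,0],1],[[0,0,0],[0,0,0],1],[[0,0,0],[0,0,0],1],[[0,0,0],[0,0,0],1]], force=40)

```text
time_s: 4.1
tcp_pos: [0.5487, 0.0033, 0.1367]
eef_rot: [180.0, -0.0, -72.0]
contact_force: [-0.5, 0.0, -0.7]
gripper_width: 0.0082
```

>>> step_arm(increments=[[[0,0,0],[0,0,0],1],[[0,0,0],[0,0,0],1]], force=40)

```text
time_s: 4.3
tcp_pos: [0.5487, 0.0033, 0.1367]
eef_rot: [180.0, -0.0, -72.0]
contact_force: [0.4, -0.4, -0.1]
gripper_width: 0.0088
```

```bash
python3 go.py 0.549 0.0055 0.236 -71.7
```

```text
t 4.3 tcp [0.5487 0.0033 0.1367] rpy [179.9969  -0.001  -71.9537] F [ 0.3658 -0.3677 -0.1036] w 0.0088 q [ 20.8075  13.1745 -22.4199   0.0011 -54.4088  -2.7618]
shift [-0.002  -0.001  -0.0993] turn [ 0.0001 -0.     -0.0044]
```

>>> step_arm(increments=[[[0,0,-0.005],[0,0,0],1],[[0,0,-0.013],[0,0,0],1],[[0,0,-0.025],[0,0,0],1],[[0,0,-0.038],[0,0,0],1],[[0,0,-0.052],[0,0,0],1],[[0,0,-0.066],[0,0,0],1],[[0,0,-0.08],[0,0,0],1],[[0,0,-0.092],[0,0,0],1],[[0,0,-0.1],[0,0,0],1],[[0,0,-0.103],[0,0,0],1]])

```text
time_s: 5.3
tcp_pos: [0.5491, 0.0034, 0.2411]
eef_rot: [-179.9, -0.0, -71.9]
contact_force: [0.1, 0.3, -1.4]
gripper_width: 0.0088
```

```bash
python3 go.py 0.44 0.1 0.24 -81;python3 - <<'E'
from plant import r
import cv2
cv2.imwrite("pics/s2.png",r.capture("scene")["color"][:,:,::-1])
E
```

```text
t 5.3 tcp [0.5491 0.0034 0.2411] rpy [-179.8995   -0.0022  -71.9485] F [ 0.1144  0.3174 -1.3948] w 0.0088 q [ 20.8103   8.0857 -14.1343   0.0076 -67.6797  -2.7616]
shift [-0.1256  0.0738  0.001 ] turn [-0.0018  0.0001  0.158 ]
```

View pics/s2.png

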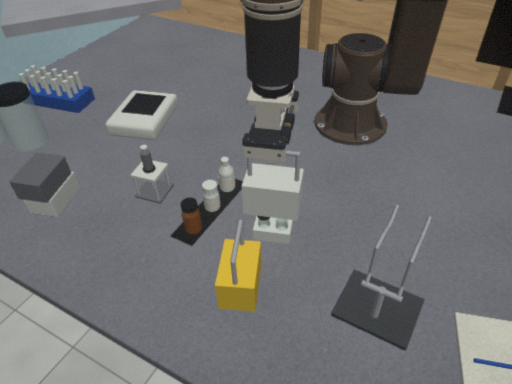

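The cover is lifted and level, at (273,190). The rack is uncovered below it, with the dark stopper on the left (-y) side at (264,215). I'm carrying the cover back towards the robot, then sideways to the front of the hook.

>>> step_arm(increments=[[[-0.008,0.005,0],[0,0,0.01],1],[[-0.02,0.012,0],[0,0,0.025],1],[[-0.036,0.021,0],[0,0,0.045],1],[[-0.052,0.03,0],[0,0,0.065],1],[[-0.068,0.04,0],[0,0,0.085],1],[[-0.084,0.05,0],[0,0,0.105],1],[[-0.1,0.059,0],[0,0,0.125],1],[[-0.113,0.066,0],[0,0,0.14],1],[[-0.122,0.072,0],[0,0,0.152],1],[[-0.126,0.074,0],[0,0,0.158],1]])

```text
time_s: 6.35
tcp_pos: [0.4379, 0.1006, 0.2392]
eef_rot: [179.9, -0.0, -81.0]
contact_force: [0.5, -0.2, -1.7]
gripper_width: 0.0085
```

```bash
python3 go.py 0.44 0.301 0.21 -90.8
```

```text
t 6.35 tcp [0.4379 0.1006 0.2392] rpy [179.9463  -0.0012 -80.9969] F [ 0.482  -0.1723 -1.7416] w 0.0085 q [ 38.1895  -1.8411 -25.054   -0.0273 -66.8346 -29.1756]
shift [-0.1976 -0.0335  0.0292] turn [ 0.0009 -0.0001  0.1711]
```

>>> step_arm(increments=[[[-0.01,-0.002,0],[0,0,0.01],1],[[-0.028,-0.005,0.002],[0,0,0.025],1],[[-0.05,-0.009,0.005],[0,0,0.045],1],[[-0.075,-0.013,0.01],[0,0,0.065],1],[[-0.1,-0.017,0.015],[0,0,0.085],1],[[-0.125,-0.021,0.02],[0,0,0.105],1],[[-0.15,-0.026,0.025],[0,0,0.13],1],[[-0.172,-0.03,0.028],[0,0,0.15],1],[[-0.19,-0.033,0.029],[0,0,0.165],1],[[-0.1975,-0.0335,0.029],[0,0,0.171],1]])

```text
time_s: 7.35
tcp_pos: [0.4416, 0.3022, 0.2098]
eef_rot: [180.0, -0.1, -90.8]
contact_force: [0.6, -0.6, -2.0]
gripper_width: 0.0086
```

```bash
python3 - <<'E'
from plant import r
import cv2,numpy as np
for n in ("scene","top"):
    c=r.capture(n);cv2.imwrite(f"pics/{n}3.png",c["color"][:,:,::-1]);np.savez(f"pics/{n}3.npz",**c)
s=cv2.imread("pics/scene3.png")[120:320,260:460];t=cv2.imread("pics/top3.png")[120:270,60:260]
cv2.imwrite("pics/c3.png",np.vstack([cv2.resize(s,None,fx=2,fy=2)[:,:],cv2.resize(t,(400,300))])[:600*2:1] if False else cv2.resize(s,None,fx=3,fy=3))
cv2.imwrite("pics/d3.png",cv2.resize(t,None,fx=4,fy=4))
E
python3 go.py 0.5525 0.301 0.203 -90.8
```

```text
t 7.45 tcp [0.4415 0.3013 0.2101] rpy [179.9647  -0.0534 -90.7707] F [-0.3743 -0.2257 -1.3021] w 0.0086 q [ 55.3458   8.0441 -18.3848   0.0005 -63.6351 -56.1168]
shift [-0.0012 -0.111   0.007 ] turn [ 0.0006 -0.0009  0.0005]
```

View pics/c3.png

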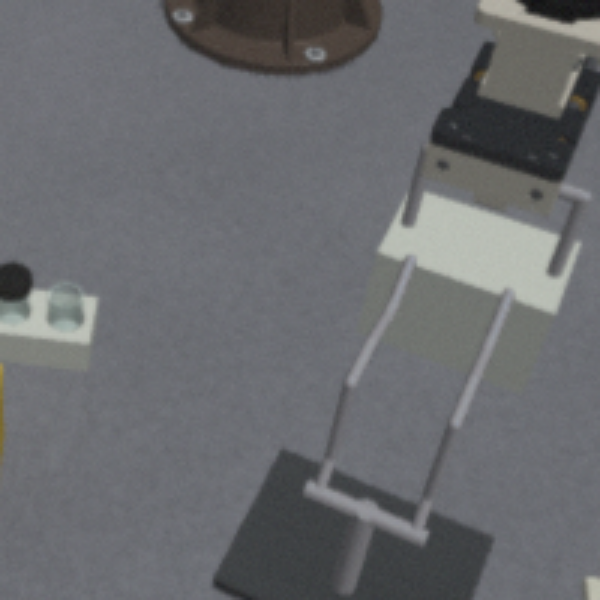

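View pics/d3.png

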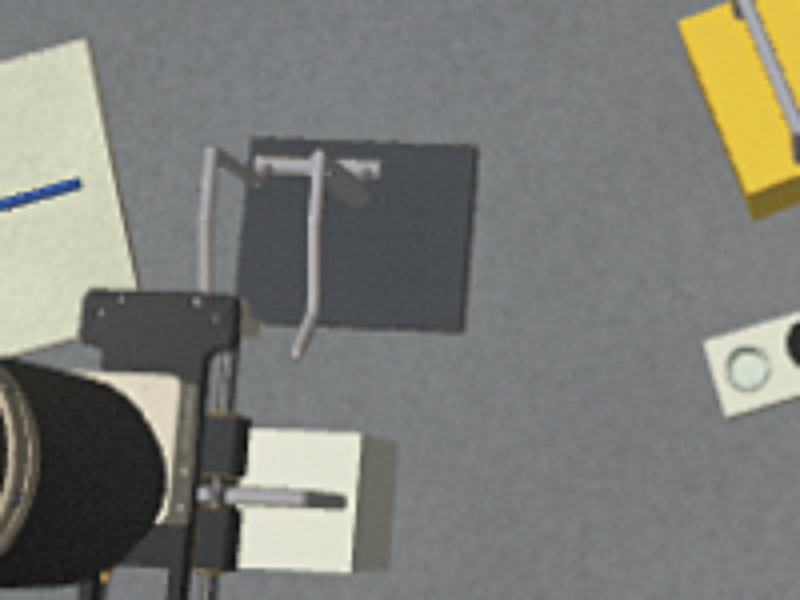

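Run:
```python
from h import *
np.set_printoptions(precision=4,suppress=True)
S=load("scene3");T=load("top3")
a=lambda X,Y:(260+(X+.5)/3-.5,120+(Y+.5)/3-.5)
b=lambda X,Y:(60+(X+.5)/4-.5,120+(Y+.5)/4-.5)
for z in(.225,.229,.233): print(z,"bar+y end",onz(S,*a(588,196),z),"bar-y end",onz(T,*b(342,501),z))
t=cv2.imread("pics/top3.png");s=cv2.imread("pics/scene3.png")
cv2.imwrite("pics/e3.png",cv2.resize(t[190:240,225:295],None,fx=10,fy=10,interpolation=cv2.INTER_CUBIC))
cv2.imwrite("pics/f3.png",cv2.resize(s[195:250,240:300],None,fx=10,fy=10,interpolation=cv2.INTER_CUBIC))
```

```text
0.225 bar+y end [0.4369 0.358  0.225 ] bar-y end [0.4411 0.2317 0.225 ]
0.229 bar+y end [0.442  0.3579 0.229 ] bar-y end [0.441  0.2305 0.229 ]
0.233 bar+y end [0.4471 0.3577 0.233 ] bar-y end [0.4409 0.2293 0.233 ]
```

View pics/e3.png

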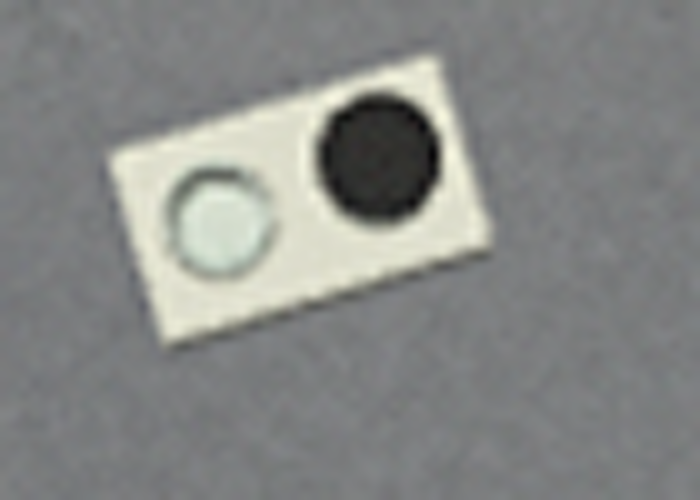

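View pics/f3.png

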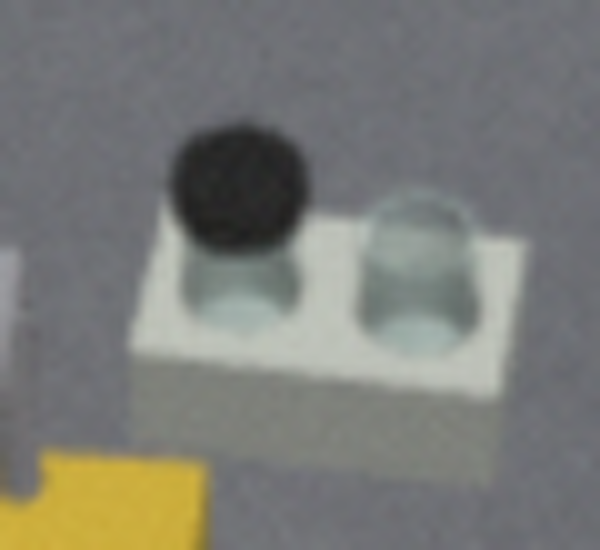

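The crops show the bar level and parallel to the hook's y axis. Its +y end measures 0.358, so the bar's middle is at y of about 0.301, matching the hook. The open vial is on the +y side, at (418,235) in the scene crop. I'm moving in.

>>> step_arm(increments=[[[0,-0.006,0.003],[0,0,0],1],[[0,-0.016,0.006],[0,0,0],1],[[0,-0.03,0.007],[0,0,0],1],[[0,-0.044,0.007],[0,0,0],1],[[0,-0.058,0.007],[0,0,0],1],[[0,-0.072,0.007],[0,0,0],1],[[0,-0.086,0.007],[0,0,0],1],[[0,-0.098,0.007],[0,0,0],1],[[0,-0.107,0.007],[0,0,0],1],[[0,-0.111,0.007],[0,0,0],1]])

```text
time_s: 8.45
tcp_pos: [0.5534, 0.2989, 0.2035]
eef_rot: [180.0, -0.0, -90.8]
contact_force: [0.0, -0.2, -1.5]
gripper_width: 0.0087
```

```bash
python3 go.py 0.5525 0.301 0.170 -90.8
python3 - <<'E'
from plant import r
import cv2,numpy as np
c=r.capture("scene");s=c["color"][120:320,260:460,::-1]
cv2.imwrite("pics/c4.png",cv2.resize(s,None,fx=3,fy=3))
E
```

```text
t 8.45 tcp [0.5534 0.2989 0.2035] rpy [179.9889  -0.0157 -90.8265] F [ 0.049  -0.2309 -1.543 ] w 0.0087 q [ 46.1324  17.1311  -7.362    0.0029 -65.5258 -46.9602]
shift [-0.0021  0.0009  0.0335] turn [ 0.0002 -0.0003 -0.0005]
```

View pics/c4.png

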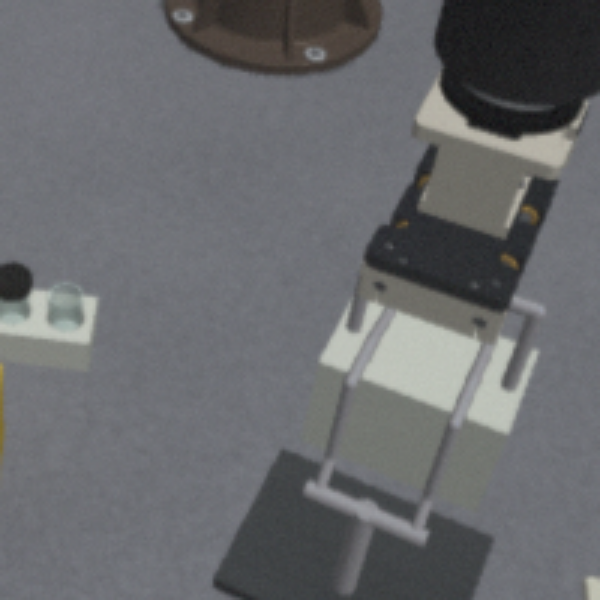

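The prongs lie between the bar and the cover top, and nothing is touching. I'm lowering it gently.

>>> step_arm(increments=[[[-0.001,0.001,0.004],[0,0,0],1],[[-0.001,0.001,0.01],[0,0,0],1],[[-0.001,0.001,0.016],[0,0,0],1],[[-0.001,0.001,0.021],[0,0,0],1],[[-0.001,0.001,0.025],[0,0,0],1],[[-0.001,0.001,0.028],[0,0,0],1],[[-0.001,0.001,0.031],[0,0,0],1],[[-0.001,0.001,0.033],[0,0,0],1],[[-0.001,0.001,0.034],[0,0,0],1],[[-0.001,0.001,0.034],[0,0,0],1]])

```text
time_s: 9.5
tcp_pos: [0.5516, 0.3, 0.1703]
eef_rot: [-180.0, 0.0, -90.8]
contact_force: [-1.6, -0.6, 3.3]
gripper_width: 0.0084
```

```bash
python3 go.py 0.5525 0.301 0.170 -90.8
```

```text
t 9.5 tcp [0.5516 0.3    0.1703] rpy [-179.9746    0.0117  -90.793 ] F [-1.578  -0.6179  3.3485] w 0.0084 q [ 46.3366  18.4327 -10.0631   0.0121 -61.4784 -47.1354]
shift [-0.001  -0.0009  0.0003] turn [-0.0004  0.0002  0.0001]
```

>>> step_arm(increments=[[[0,0,0],[0,0,0],0.8],[[0,0,0],[0,0,0],0.7],[[0,0,0],[0,0,0],0.6],[[0,0,0],[0,0,0],0.6],[[0,0,0],[0,0,0],0.6],[[0,0,0],[0,0,0],0.6],[[0,0,0],[0,0,0],0.6]])

```text
time_s: 10.2
tcp_pos: [0.5515, 0.3, 0.1697]
eef_rot: [-180.0, 0.0, -90.8]
contact_force: [-0.6, 1.1, 0.1]
gripper_width: 0.0347
```

```bash
python3 go.py 0.5525 0.301 0.30 -90.8
python3 - <<'E'
from plant import r
import cv2,numpy as np
c=r.capture("scene");s=c["color"][120:320,260:460,::-1]
cv2.imwrite("pics/c5.png",cv2.resize(s,None,fx=3,fy=3))
E
```

```text
t 10.2 tcp [0.5515 0.3    0.1697] rpy [-179.9994    0.0007  -90.8009] F [-0.6316  1.1192  0.0505] w 0.0347 q [ 46.3345  18.4724 -10.0866  -0.     -61.4401 -47.1354]
shift [-0.001  -0.001  -0.1303] turn [-0.  0. -0.]
```

View pics/c5.png

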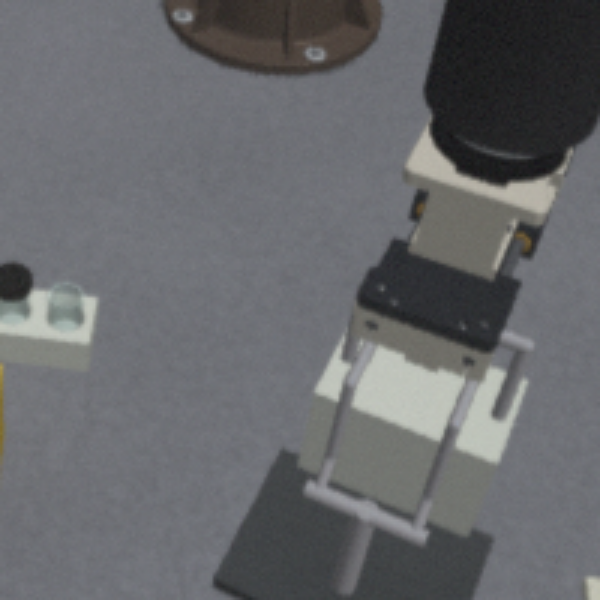

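The cover hangs level on the prongs and the fingers are open around the bar. I'm going straight up now.

>>> step_arm(increments=[[[0,0,-0.004],[0,0,0],0.5],[[0,0,-0.014],[0,0,0],0.5],[[0,0,-0.03],[0,0,0],0.5],[[0,0,-0.048],[0,0,0],0.3],[[0,0,-0.068],[0,0,0],0.2],[[0,0,-0.088],[0,0,0],0],[[0,0,-0.106],[0,0,0],0],[[0,0,-0.12],[0,0,0],0],[[0,0,-0.128],[0,0,0],0],[[0,0,-0.13],[0,0,0],0]])

```text
time_s: 11.25
tcp_pos: [0.5517, 0.3002, 0.3009]
eef_rot: [-179.9, 0.1, -90.8]
contact_force: [0.1, 0.0, 0.0]
gripper_width: 0.0867
```

```bash
python3 go.py 0.45 0.05 0.30 -90;  python3 go.py 0.564 -0.3595 0.30 -90
python3 - <<'E'
from plant import r
from h import *
np.set_printoptions(precision=4,suppress=True)
for n in("scene","top"):
    c=r.capture(n);np.savez(f"pics/{n}6.npz",**c);cv2.imwrite(f"pics/{n}6.png",c["color"][:,:,::-1])
S=load("scene3");T=load("top3")
e=lambda X,Y:(225+(X+.5)/10-.5,190+(Y+.5)/10-.5)
f=lambda X,Y:(240+(X+.5)/10-.5,195+(Y+.5)/10-.5)
print("mouth top z.06",onz(T,*e(220,221),.06),"tri",tri(T,e(220,221),S,f(420,232)))
print("stopper",onz(T,*e(378,159),.074),"tri",tri(T,e(378,159),S,f(240,180)))
Q=[onz(T,*e(*p),.034)[:2] for p in((110,155),(435,57),(493,243),(165,346))]
print("rack",np.mean(Q,0),[np.linalg.norm(Q[i]-Q[i-1]) for i in range(4)])
d=Q[0]-Q[1]; print(np.degrees(np.arctan2(-d[0],d[1])))
E
```

```text
t 11.25 tcp [0.5517 0.3002 0.3009] rpy [-179.9377    0.0592  -90.8   ] F [0.1143 0.0438 0.0197] w 0.0867 q [ 46.3333  14.0069   1.0941   0.0055 -77.0013 -47.1345]
shift [0.2516 0.0982 0.0005] turn [-0.0011  0.001  -0.014 ]
t 11.25 tcp [0.5517 0.3002 0.3009] rpy [-179.9377    0.0592  -90.8   ] F [0.1143 0.0438 0.0197] w 0.0867 q [ 46.3333  14.0069   1.0941   0.0055 -77.0013 -47.1345]
shift [ 0.6594 -0.0215  0.0002] turn [-0.0011  0.001  -0.014 ]
mouth top z.06 [0.537  0.0241 0.06  ] tri (array([0.5377, 0.0236, 0.057 ]), np.float64(0.0015151149546955376))
stopper [ 0.5524 -0.0161  0.074 ] tri (array([ 0.5533, -0.0168,  0.0693]), np.float64(0.0017278124942832905))
rack [0.5461 0.0043] [np.float64(0.05259537122191635), np.float64(0.08970261465502988), np.float64(0.051668373167061556), np.float64(0.09014345217741677)]
18.427459335010557
```

View pics/scene6.png

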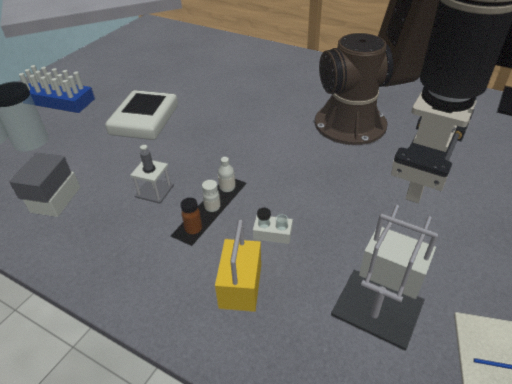

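>>> step_arm(increments=[[[0.01,0,0],[0,0,0],0],[[0.03,-0.001,0],[0,0,0],0],[[0.06,-0.002,0],[0,0,0],0],[[0.095,-0.003,0],[0,0,0],0],[[0.13,-0.004,0],[0,0,0],0],[[0.165,-0.005,0],[0,0,0],0],[[0.2,-0.007,0],[0,0,0],0],[[0.235,-0.008,0],[0,0,0],0],[[0.27,-0.009,0],[0,0,-0.007],0],[[0.305,-0.01,0],[0,0,-0.014],0]])

```text
time_s: 12.35
tcp_pos: [0.5562, -0.0078, 0.2995]
eef_rot: [180.0, -0.0, -90.0]
contact_force: [0.9, 0.0, 0.3]
gripper_width: 0.0876
```

>>> step_arm(increments=[[[0.035,-0.001,0],[0,0,0],0],[[0.07,-0.002,0],[0,0,0],0],[[0.105,-0.003,0],[0,0,0],0],[[0.14,-0.004,0],[0,0,0],0],[[0.175,-0.005,0],[0,0,0],0],[[0.21,-0.007,0],[0,0,0],0],[[0.235,-0.008,0],[0,0,0],0],[[0.254,-0.009,0],[0,0,0],0],[[0.265,-0.01,0],[0,0,0],0],[[0.27,-0.01,0],[0,0,0],0]])

```text
time_s: 13.35
tcp_pos: [0.5663, -0.2765, 0.2993]
eef_rot: [179.9, 0.0, -90.1]
contact_force: [0.3, 0.2, 0.6]
gripper_width: 0.0875
```

```bash
python3 go.py 0.564 -0.3595 0.22 -90
python3 - <<'E'
from plant import r
from h import *
s=r.get_state();c=r.capture("wrist");np.savez("pics/w7.npz",pos=s["tcp_pos"],rot=s["eef_rot"],**c);cv2.imwrite("pics/w7.png",c["color"][:,:,::-1])
E
```

```text
t 13.35 tcp [ 0.5663 -0.2765  0.2993] rpy [179.9474   0.0103 -90.0929] F [0.2797 0.2077 0.625 ] w 0.0875 q [ -8.3065  14.3371   1.3293  -0.0027 -77.0457   8.2142]
shift [0.083  0.0021 0.0793] turn [ 0.0009  0.0002 -0.0016]
```

View pics/w7.png

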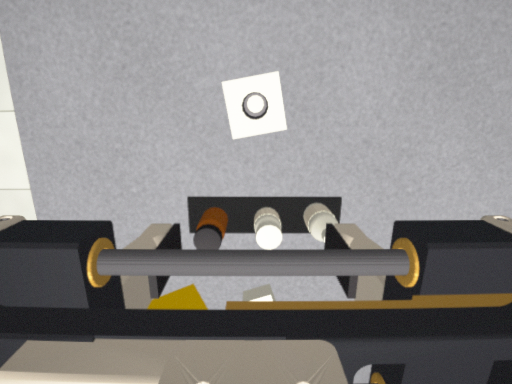

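```bash
cat > wr.py <<'E'
from h import *
from scipy.spatial.transform import Rotation as R
def wcam(n):
    d=load(n);M=np.eye(4);M[:3,:3]=R.from_euler("xyz",d["rot"],degrees=True).as_matrix();M[:3,3]=d["pos"]
    C=M@d["T_tool_cam"];Ri=C[:3,:3].T;d["rvec"]=cv2.Rodrigues(Ri)[0];d["tvec"]=-Ri@C[:3,3];return d
E
python3 - <<'E'
from wr import *
np.set_printoptions(precision=4,suppress=True)
W=wcam("w7");im=cv2.imread("pics/w7.png")
cv2.imwrite("pics/w7c.png",cv2.resize(im[60:150,210:300],None,fx=6,fy=6,interpolation=cv2.INTER_CUBIC))
print(onz(W,255,104,.155))
Q=[onz(W,*p,.08)[:2] for p in((222,82),(279,72),(287,127),(233,138))];print(np.mean(Q,0),[np.linalg.norm(Q[i]-Q[i-1]) for i in range(4)])
E
```

```text
[ 0.562  -0.3594  0.155 ]
[ 0.561  -0.3604] [np.float64(0.07095294385856742), np.float64(0.07258648150281884), np.float64(0.06846378077109759), np.float64(0.07238544400901284)]
```

View pics/w7c.png

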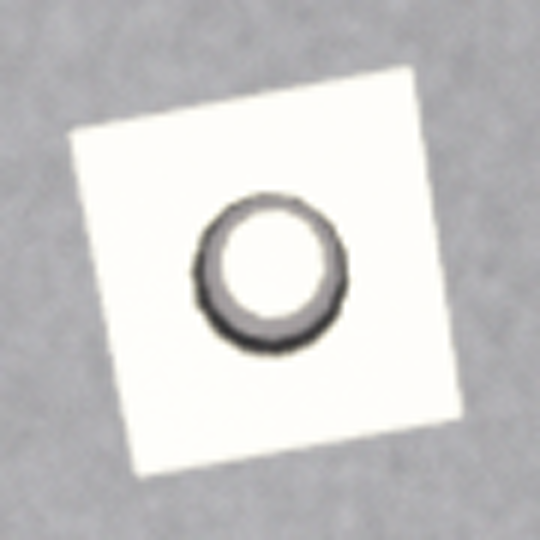

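>>> step_arm(increments=[[[0.01,0,0],[0,0,0],0],[[0.03,0.001,0.01],[0,0,0],0],[[0.055,0.003,0.02],[0,0,0],0],[[0.072,0.003,0.03],[0,0,0],0],[[0.081,0.003,0.045],[0,0,0],0],[[0.083,0.003,0.065],[0,0,0],0],[[0.083,0.003,0.085],[0,0,0],0],[[0.083,0.003,0.102],[0,0,0],0],[[0.083,0.003,0.115],[0,0,0],0],[[0.083,0.003,0.12],[0,0,0],0]])

```text
time_s: 14.4
tcp_pos: [0.5636, -0.3575, 0.1777]
eef_rot: [179.9, 0.1, -90.0]
contact_force: [-0.2, 0.0, 0.5]
gripper_width: 0.0876
```

```bash
python3 go.py 0.5627 -0.3597 0.0962 -90
```

```text
t 14.4 tcp [ 0.5636 -0.3575  0.1777] rpy [179.8685   0.0592 -89.9864] F [-0.2301  0.0429  0.4539] w 0.0876 q [-15.7007  21.7482  -4.0466  -0.0237 -64.3478  15.7246]
shift [0.0023 0.0007 0.0815] turn [0.0023 0.001  0.0002]
```

>>> step_arm(increments=[[[0.001,0.0005,0.008],[0,0,0],0],[[0.001,0.0005,0.02],[0,0,0],0],[[0.001,0.0005,0.034],[0,0,0],0],[[0.001,0.0005,0.048],[0,0,0],0],[[0.001,0.0005,0.062],[0,0,0],0],[[0.001,0.0005,0.073],[0,0,0],0],[[0.001,0.0005,0.079],[0,0,0],0],[[0.001,0.0005,0.081],[0,0,0],0],[[0.001,0.0005,0.081],[0,0,0],0]])

```text
time_s: 15.3
tcp_pos: [0.5638, -0.3592, 0.0987]
eef_rot: [180.0, -0.0, -90.0]
contact_force: [0.2, -0.3, 0.0]
gripper_width: 0.0875
```

```bash
python3 go.py 0.5627 -0.3597 0.0962 -90
```

```text
t 15.3 tcp [ 0.5638 -0.3592  0.0987] rpy [179.9957  -0.0059 -89.9984] F [ 0.2166 -0.3209  0.0073] w 0.0875 q [-15.8267  25.5861  -9.2333   0.0084 -55.1832  15.8235]
shift [0.0005 0.0011 0.0025] turn [ 0.0001 -0.0001  0.    ]
```

>>> step_arm(increments=[[[0.0005,0.001,0.001],[0,0,0],0.5],[[0.0005,0.001,0.001],[0,0,0],1],[[0.0005,0.001,0.001],[0,0,0],1],[[0.0005,0.001,0.001],[0,0,0],1],[[0.0005,0.001,0.001],[0,0,0],1],[[0.0005,0.001,0.001],[0,0,0],1],[[0.0005,0.001,0.001],[0,0,0],1],[[0.0005,0.001,0.001],[0,0,0],1],[[0.0005,0.001,0.001],[0,0,0],1],[[0.0005,0.001,0.001],[0,0,0],1]], force=25)

```text
time_s: 16.3
tcp_pos: [0.5628, -0.3596, 0.0978]
eef_rot: [-180.0, -0.0, -90.0]
contact_force: [0.2, 0.1, -0.1]
gripper_width: 0.0257
```

```bash
python3 go.py 0.5627 -0.3597 0.25 -90
```

```text
t 16.3 tcp [ 0.5628 -0.3596  0.0978] rpy [-179.996    -0.0021  -89.9998] F [ 0.1756  0.1294 -0.12  ] w 0.0257 q [-15.8897  25.5812  -9.3779   0.0011 -55.0365  15.8893]
shift [ 0.0001  0.0001 -0.1522] turn [-0.0001 -0.      0.    ]
```

>>> step_arm(increments=[[[0,0,0],[0,0,0],1],[[0,0,-0.006],[0,0,0],1],[[0,0,-0.018],[0,0,0],1],[[0,0,-0.036],[0,0,0],1],[[0,0,-0.058],[0,0,0],1],[[0,0,-0.08],[0,0,0],1],[[0,0,-0.104],[0,0,0],1],[[0,0,-0.128],[0,0,0],1],[[0,0,-0.145],[0,0,0],1],[[0,0,-0.152],[0,0,0],1]])

```text
time_s: 17.3
tcp_pos: [0.5634, -0.36, 0.2531]
eef_rot: [-179.8, -0.1, -90.0]
contact_force: [0.5, 0.3, -1.5]
gripper_width: 0.0256
```

```bash
python3 go.py 0.5385 -0.04 0.25 -90
python3 - <<'E'
from plant import r
from h import *
for n in("scene","top"):
    c=r.capture(n);np.savez(f"pics/{n}8.npz",**c);cv2.imwrite(f"pics/{n}8.png",c["color"][:,:,::-1])
im=cv2.imread("pics/scene8.png");cv2.imwrite("pics/s8.png",cv2.resize(im[60:210,100:260],None,fx=5,fy=5)[:600])
E
```

```text
t 17.3 tcp [ 0.5634 -0.36    0.2531] rpy [-179.7858   -0.0942  -89.9907] F [ 0.4826  0.3327 -1.4986] w 0.0256 q [-15.8914  18.9997   1.8667   0.0334 -72.6352  15.891 ]
shift [-0.32    0.0249  0.0025] turn [-0.0037 -0.0016  0.0002]
```

View pics/s8.png

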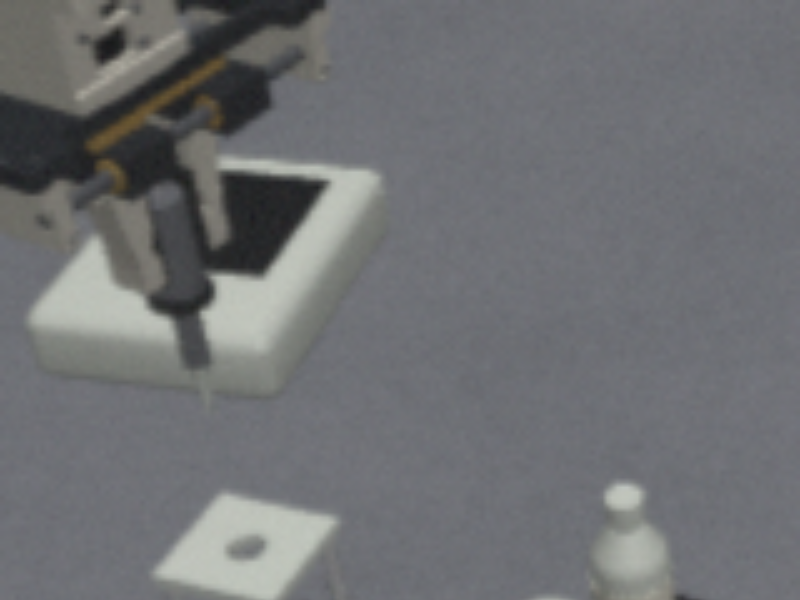

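The pipette is out of its stand, with its tip at (207,410) in the crop and the hole empty. I'm carrying it over the bottles.

>>> step_arm(increments=[[[-0.008,0.001,0],[0,0,0],1],[[-0.024,0.002,0],[0,0,0],1],[[-0.048,0.004,0],[0,0,0],1],[[-0.076,0.006,0],[0,0,0],1],[[-0.106,0.008,0],[0,0,0],1],[[-0.136,0.01,0],[0,0,0],1],[[-0.166,0.013,0],[0,0,0],1],[[-0.196,0.015,0],[0,0,0],1],[[-0.226,0.017,0],[0,0,0],1],[[-0.256,0.02,0],[0,0,0],1]])

```text
time_s: 18.4
tcp_pos: [0.5416, -0.1014, 0.2489]
eef_rot: [179.9, 0.0, -90.0]
contact_force: [0.0, 0.8, -1.1]
gripper_width: 0.0252
```

```bash
python3 go.py 0.538 0.0245 0.25 -90
```

```text
t 18.4 tcp [ 0.5416 -0.1014  0.2489] rpy [179.9258   0.0061 -89.9671] F [ 0.0314  0.7805 -1.0893] w 0.0252 q [  9.7482   8.1024 -13.0627  -0.0199 -68.907   -9.7081]
shift [-0.1259  0.0035 -0.0011] turn [0.0013 0.0001 0.0006]
```

>>> step_arm(increments=[[[-0.025,0.001,0],[0,0,0],1],[[-0.05,0.002,0],[0,0,0],1],[[-0.073,0.003,0],[0,0,0],1],[[-0.093,0.003,0],[0,0,0],1],[[-0.109,0.0035,0],[0,0,0],1],[[-0.12,0.0035,0],[0,0,0],1],[[-0.125,0.0035,0.005],[0,0,0],1],[[-0.126,0.0035,0.015],[0,0,0],1],[[-0.126,0.0035,0.025],[0,0,0],1],[[-0.126,0.0035,0.03],[0,0,0],1]])

```text
time_s: 19.4
tcp_pos: [0.5383, 0.0217, 0.2179]
eef_rot: [179.9, -0.0, -90.0]
contact_force: [-0.7, 0.9, -1.5]
gripper_width: 0.0256
```

>>> step_arm(increments=[[[0,0,0],[0,0,0],1],[[0,0,0.004],[0,0,0],1],[[0,0,0.01],[0,0,0],1],[[0,0,0.015],[0,0,0],1],[[0,0,0.02],[0,0,0],1],[[0,0,0.02],[0,0,0],1]])

```text
time_s: 20.0
tcp_pos: [0.5388, 0.0223, 0.1989]
eef_rot: [179.9, -0.0, -90.0]
contact_force: [0.8, 0.3, -0.2]
gripper_width: 0.0258
```

```bash
python3 go.py 0.538 0.0245 0.156 -90
python3 - <<'E'
from plant import r
from h import *
s=r.get_state();c=r.capture("wrist");np.savez("pics/w9.npz",pos=s["tcp_pos"],rot=s["eef_rot"],**c);cv2.imwrite("pics/w9.png",c["color"][:,:,::-1])
for n in("scene","top"):
    c=r.capture(n);np.savez(f"pics/{n}9.npz",**c);cv2.imwrite(f"pics/{n}9.png",c["color"][:,:,::-1])
im=cv2.imread("pics/scene9.png");cv2.imwrite("pics/s9.png",cv2.resize(im[150:250,220:320],None,fx=6,fy=6,interpolation=cv2.INTER_CUBIC))
im=cv2.imread("pics/top9.png");cv2.imwrite("pics/t9.png",cv2.resize(im[170:260,200:310],None,fx=6,fy=6,interpolation=cv2.INTER_CUBIC))
E
```

```text
t 20.0 tcp [0.5388 0.0223 0.1989] rpy [179.9256  -0.0163 -90.0091] F [ 0.7884  0.344  -0.1595] w 0.0258 q [ 23.1931   9.0191 -18.7505  -0.0162 -62.3052 -23.1947]
shift [-0.0022  0.0007  0.0429] turn [ 0.0013 -0.0003 -0.0002]
```

View pics/s9.png

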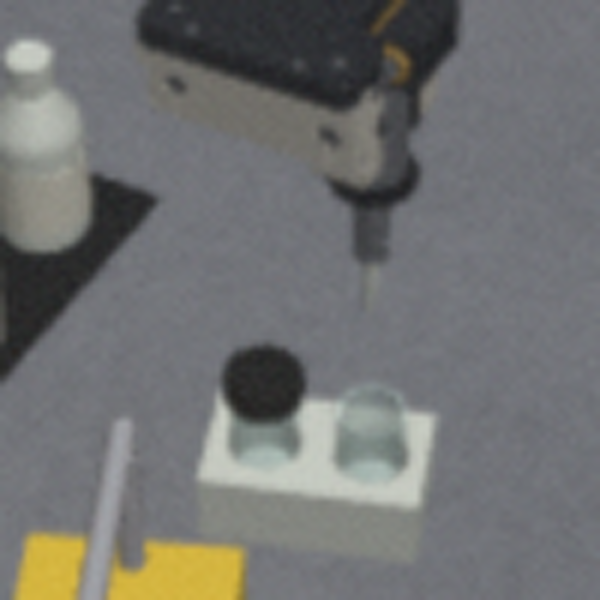

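View pics/t9.png

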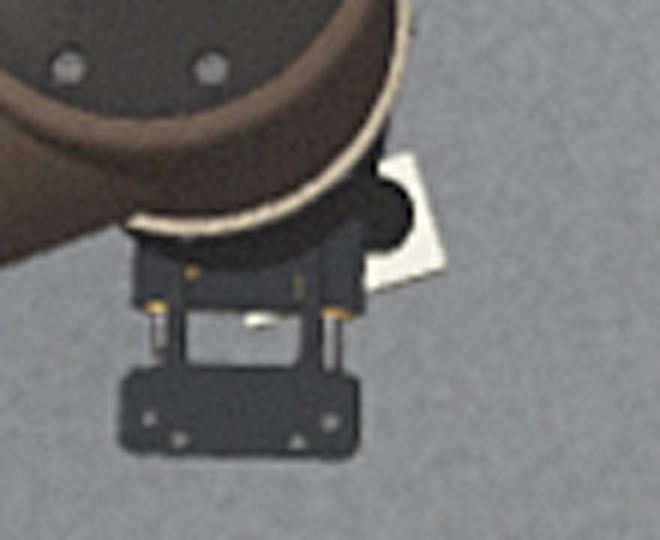

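View pics/w9.png

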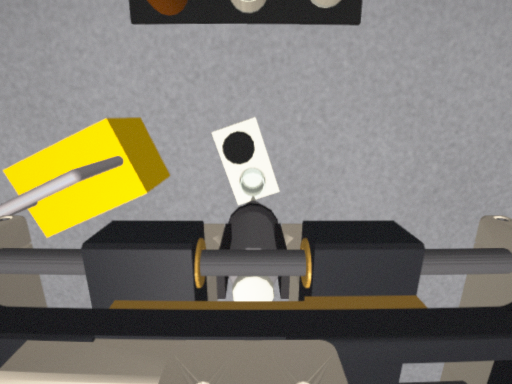

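Run:
```python
from wr import *
np.set_printoptions(precision=4,suppress=True)
im=cv2.imread("pics/w9.png");cv2.imwrite("pics/w9c.png",cv2.resize(im[105:215,200:300],None,fx=5.4,fy=5.4,interpolation=cv2.INTER_CUBIC))
S=load("scene9");f=lambda X,Y:(220+(X+.5)/6-.5,150+(Y+.5)/6-.5)
print("tip",onz(S,*f(367,312),.113));print("mouth s",onz(S,*f(371,412),.06))
T=load("top9");W=wcam("w9")
for z in(.06,):print("mouth w",onz(W,252,180,.06),"stop w",onz(W,238,147.5,.074))
print(proj(W,[.538,.0245,.06]),proj(S,[.538,.0245,.06]),f(371,412))
```

```text
tip [0.541  0.0213 0.113 ]
mouth s [0.5422 0.0246 0.06  ]
mouth w [0.5377 0.0183 0.06  ] stop w [ 0.5517 -0.0183  0.074 ]
[251.7112 185.5946] [282.1696 217.1157] (281.4166666666667, 218.25)
```

View pics/w9c.png

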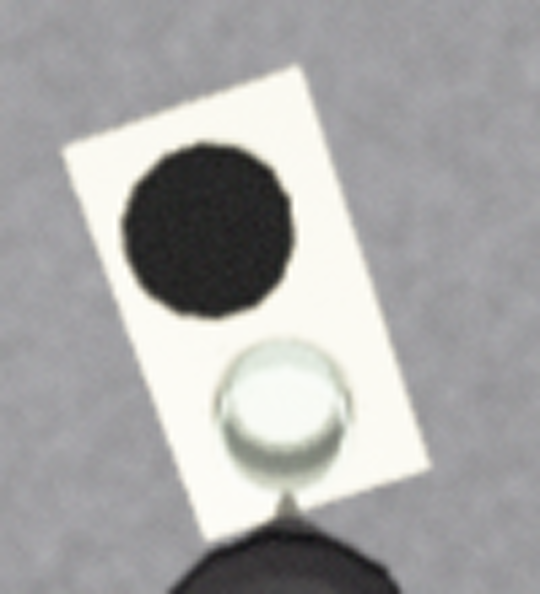

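The wrist crop shows the pipette's dark body below the open vial, with the vial at (252,182) and the stopper at (238,147) in the full picture. The top-view rim, the rack centre, and the stopper plus 44 mm all give the mouth at about (0.538, 0.0247), agreeing within 2 mm. I'm correcting by a few mm and going part of the way down.

>>> step_arm(increments=[[[-0.001,0.0005,0],[0,0,0],1],[[-0.002,0.001,0],[0,0,0],1],[[-0.003,0.001,0.004],[0,0,0],1],[[-0.003,0.001,0.01],[0,0,0],1],[[-0.003,0.001,0.016],[0,0,0],1],[[-0.003,0.001,0.022],[0,0,0],1],[[-0.003,0.001,0.026],[0,0,0],1],[[-0.003,0.001,0.028],[0,0,0],1],[[-0.003,0.001,0.028],[0,0,0],1]])

```text
time_s: 21.05
tcp_pos: [0.5381, 0.0253, 0.1714]
eef_rot: [180.0, -0.0, -90.0]
contact_force: [-0.2, 0.1, -0.7]
gripper_width: 0.0257
```

```bash
python3 go.py 0.538 0.0247 0.156 -90
python3 - <<'E'
from plant import r
from wr import *
np.set_printoptions(precision=4,suppress=True)
s=r.get_state();c=r.capture("wrist");np.savez("pics/w10.npz",pos=s["tcp_pos"],rot=s["eef_rot"],**c);cv2.imwrite("pics/w10.png",c["color"][:,:,::-1])
im=cv2.imread("pics/w10.png");cv2.imwrite("pics/w10c.png",cv2.resize(im[105:215,200:300],None,fx=5.4,fy=5.4,interpolation=cv2.INTER_CUBIC))
c=r.capture("scene");np.savez("pics/scene10.npz",**c);im=c["color"][:,:,::-1]
cv2.imwrite("pics/s10.png",cv2.resize(im[170:250,240:320],None,fx=7.5,fy=7.5,interpolation=cv2.INTER_CUBIC))
S=load("scene10")
print("expect tip px crop",(proj(S,[.538,.0247,.084])-[240,170]+.5)*7.5,"mouth",(proj(S,[.538,.0247,.06])-[240,170]+.5)*7.5)
W=wcam("w10");print("wrist mouth crop",(proj(W,[.538,.0247,.06])-[200,105]+.5)*5.4,"tip",(proj(W,[.538,.0247,.084])-[200,105]+.5)*5.4)
E
```

```text
t 21.05 tcp [0.5381 0.0253 0.1714] rpy [179.9659  -0.0151 -90.0021] F [-0.173   0.0529 -0.6715] w 0.0257 q [ 23.5508  10.3175 -21.0409   0.0003 -58.679  -23.5531]
shift [0.0006 0.0001 0.0154] turn [ 0.0006 -0.0003 -0.    ]
expect tip px crop [321.8876 304.5125] mouth [320.5797 357.3326]
wrist mouth crop [278.4834 459.1534] tip [277.877  495.5364]
```

View pics/s10.png

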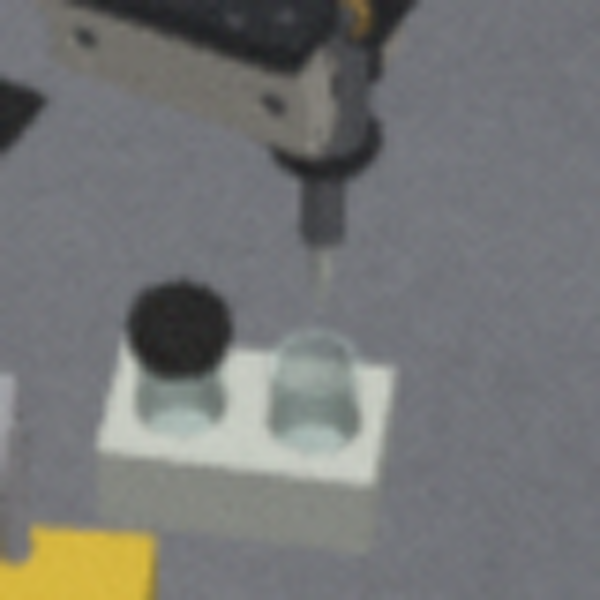

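View pics/w10c.png

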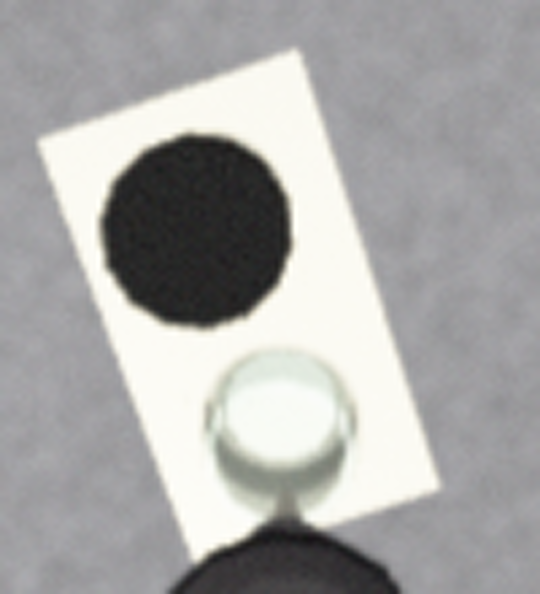

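Run:
```python
from wr import *
np.set_printoptions(precision=4,suppress=True)
S=load("scene10");W=wcam("w10")
f=lambda X,Y:(240+(X+.5)/7.5-.5,170+(Y+.5)/7.5-.5)
g=lambda X,Y:(200+(X+.5)/5.4-.5,105+(Y+.5)/5.4-.5)
print("scene mouth",onz(S,*f(315,355),.06),"tip",onz(S,*f(321,303),.0845),"stopper",onz(S,*f(180,325),.074))
print("wrist mouth",onz(W,*g(281,442),.06),"tip",onz(W,*g(287,487),.0845),"stopper",onz(W,*g(197,230),.074))
im=cv2.imread("pics/w10.png");cv2.imwrite("pics/w10d.png",cv2.resize(im[165:210,235:270],None,fx=16,fy=13,interpolation=cv2.INTER_CUBIC))
im=cv2.cvtColor(np.load("pics/scene10.npz")["color"],cv2.COLOR_RGB2BGR);cv2.imwrite("pics/s10d.png",cv2.resize(im[195:235,265:300],None,fx=15,fy=15,interpolation=cv2.INTER_CUBIC))
```

```text
scene mouth [0.538  0.0229 0.06  ] tip [0.5381 0.0246 0.0845] stopper [ 0.5586 -0.0148  0.074 ]
wrist mouth [0.5374 0.0215 0.06  ] tip [0.5364 0.0232 0.0845] stopper [ 0.5514 -0.0186  0.074 ]
```

View pics/w10d.png

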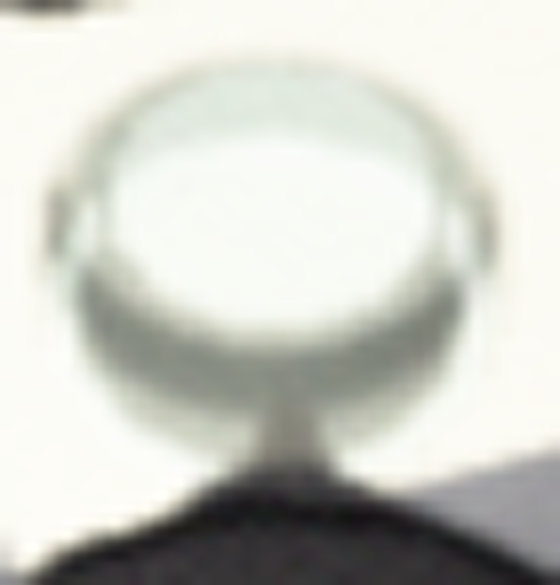

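View pics/s10d.png

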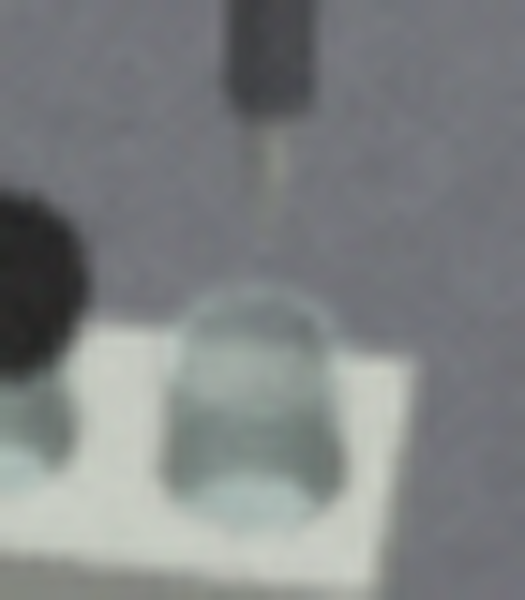

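Both cameras, each comparing tip and mouth in the same picture, put the tip about 1.7 mm too far in +y. In x they disagree by 1 mm or less. I'm shifting back 1.5 mm and descending to 10 mm above the rim.

>>> step_arm(increments=[[[0.001,0,0],[0,0,0],1],[[0.0015,-0.0005,0.003],[0,0,0],1],[[0.0015,-0.0005,0.006],[0,0,0],1],[[0.0015,-0.0005,0.009],[0,0,0],1],[[0.0015,-0.0005,0.012],[0,0,0],1],[[0.0015,-0.0005,0.014],[0,0,0],1],[[0.0015,-0.0005,0.015],[0,0,0],1],[[0.0015,-0.0005,0.015],[0,0,0],1],[[0.0015,-0.0005,0.015],[0,0,0],1],[[0.0015,-0.0005,0.015],[0,0,0],1]])

```text
time_s: 22.15
tcp_pos: [0.5388, 0.0239, 0.1569]
eef_rot: [-180.0, 0.0, -90.0]
contact_force: [-1.0, -0.1, -1.2]
gripper_width: 0.0254
```

>>> step_arm(increments=[[[0,0,0],[0,0,0],1],[[0,0,0],[0,0,0],1],[[0,0,0],[0,0,0],1],[[0,0,0],[0,0,0],1],[[0,0,0],[0,0,0],1]])

```text
time_s: 22.65
tcp_pos: [0.5387, 0.0239, 0.1568]
eef_rot: [-180.0, 0.0, -90.0]
contact_force: [-0.5, -0.3, -1.1]
gripper_width: 0.0252
```

```bash
python3 go.py 0.538 0.0235 0.156 -90
python3 - <<'E'
from plant import r
from wr import *
c=r.capture("scene");im=c["color"][:,:,::-1];np.savez("pics/scene11.npz",**c);cv2.imwrite("pics/scene11.png",im)
cv2.imwrite("pics/s11d.png",cv2.resize(im[195:235,265:300],None,fx=15,fy=15,interpolation=cv2.INTER_CUBIC))
E
```

```text
t 22.65 tcp [0.5387 0.0239 0.1568] rpy [-179.9985    0.0008  -89.9977] F [-0.5321 -0.2827 -1.1035] w 0.0252 q [ 23.3745  11.1458 -22.1094  -0.0002 -56.7432 -23.3721]
shift [0.0004 0.0007 0.0008] turn [-0.  0.  0.]
```

View pics/s11d.png

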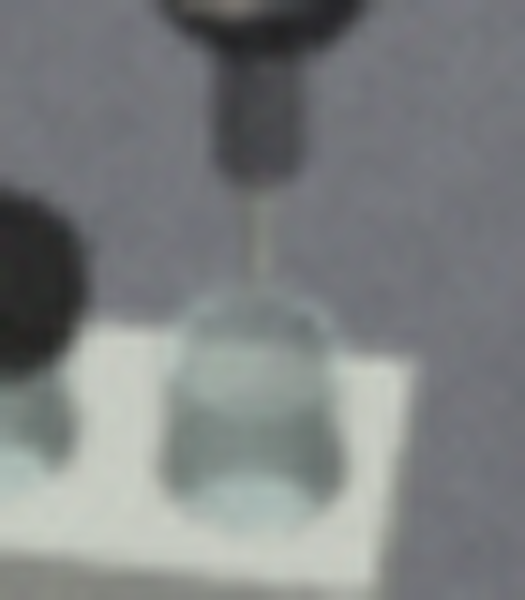

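View pics/scene11.png

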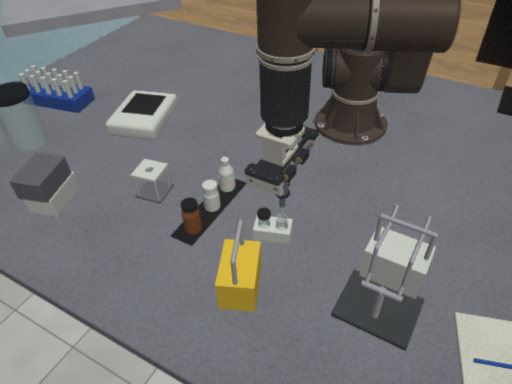

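The scene crop shows the tip at about (260,290), one to two crop pixels from where a centred tip 10–11 mm above the rim should appear. The rim spans columns 170–340, centre 255. The cover hangs on the hook and the bottles are standing. I'm handing in.

```bash
python3 -c "
from plant import r
print(r.close_job());s=r.get_state();print(s['time_s'],s['tcp_pos'],s['gripper_width'])"
```

```text
the job is handed in; nothing more can be done
None
the job is handed in; nothing more can be done
```

The job is handed in at about 22.7 s of the 64 s allowed. It reported no verdict, so the result rests on my own checks.

- **Cover:** I lifted it off the rack by its bar, hung it on the forked hook and let go. The last scene picture shows it hanging level on both prongs.
- **Pipette:** I lifted it out of its stand and carried it over the bottles with its tip at about 165 mm, against 106 mm for the tallest bottle.
- **Final pose:** The gripper holds the pipette upright and still over the open vial, with its tip about 11 mm above the rim. The jaws read 25 mm on the 26 mm body.
- **Centring:** In the last scene picture the tip is about 1 mm off the mouth's centre, against the 7 mm allowed.
- **Bottles:** They stand upright and look unmoved. I judged this by eye and did not measure it.
- **Disagreement between views:** The estimates of the mouth's position differed by up to about 4 mm. The overhead camera put it at y of about 0.024–0.026 and the wrist camera at about 0.0215. I settled this by comparing tip and mouth within single pictures from the scene and wrist cameras, then shifted 1.5 mm.

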